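# Close a split bearing housing on its dowels and hold it shut

### The job

Fit the large bearing cap onto the two dowels of the lower housing half that is bolted to the bench, thick dowel in the wide hole, and press it down against the sprung bush until the two halves meet flush all along the joint. Keep it pressed shut and finish while still holding it so: do not let go, because the bush would push the cap up again. Leave the smaller cap where it lies.

Things in the scene. Friction and masses are not known exactly. Their poses are not given: they have to be found in the camera images.
- base: Lower half of a split bearing housing, grey cast metal, fixed to the bench: foot 64 (x) x 150 (y) x 14 mm, body 44 x 130 mm, flat parting face 60 mm above the bench. Two steel dowels with tapered noses stand 18 mm above that face at y = +46 mm (14 mm thick) and y = -46 mm (10 mm thick). A lug sticks out 10 mm at the +y end. Brass bush between the dowels. Origin: centre of the underside; z up.
- base_big (a point): Point on the axis of the thick (14 mm) dowel of the lower half, at the parting face, 60 mm above the bench. Same axes as the lower half.
- base_small (a point): Point on the axis of the thin (10 mm) dowel of the lower half, at the parting face, 60 mm above the bench. Same axes as the lower half.
- bush (a joint): Downward travel (m) of the sprung brass bush (50 mm diameter, 40 mm long, axis along x of the lower half): 0 when free, its top 30 mm above the parting face; 0.005 with the cap fully down. A cap laid on loosely stands 5 mm proud on it. Besides the cap's weight a steady push of about 10 N closes it; 12 to 25 N is a good push. Springs back when let go.
- cap_mid (a point): Middle (half-way up) of the large grey cast metal cap, 0.3-0.5 kg, mating face down: an arch 44 mm thick (x), 130 mm long (y), 51 mm high, feet 20 mm thick. Grip the crown (y -18 to 18 mm, z 25 to 51 mm above the mating face) from above along x: flat faces 44 mm apart. Lug at the +y end. Point 25.5 mm above the mating face. Shut: 85.5 mm above the bench, over the lower half's origin, axes parallel.
- cap_big (a point): Centre of the wide (16 mm) through hole in the cap's +y foot, at the mating face (underside), y = +46 mm from the cap's middle. Takes the thick dowel. Same axes as the cap.
- cap_small (a point): Centre of the narrower (12 mm) through hole in the cap's -y foot, at the mating face (underside), y = -46 mm from the cap's middle. Takes the thin dowel. Same axes as the cap.
- small_cap_mid (a point): Middle (half-way up) of a smaller grey cast metal cap of another housing, 30 mm thick (x), 90 mm long (y), 36 mm high, without a lug. Not needed; it stays where it is.
Mind the look-alikes: they are no part of the job. What is shaped like the part that bears cap_mid but black is not meant. Leave any black look-alike of the base alone.

How it is judged:
On the way, in this order (a step that is already met when the one before it is completed fails the run):
1. the large cap is lifted clear of the bench (height (world z) of cap_mid above 0.06 m), for 0.1 s.
2. the cap is on its dowels and pressed shut by the robot (z of cap_mid in the frame of base between 0.083 and 0.087 m and value of joint bush above 0.0035 m and horizontal distance between cap_big and base_big below 0.003 m and horizontal distance between cap_small and base_small below 0.003 m and angle between cap_mid's own z axis and vertical below 0.035 rad and contact force between any of the fingers, the arm and cap above 2 N), for 0.5 s.
At the end, for the whole second after the job is handed in: The large cap sits on the dowels of the lower half, thick dowel in the wide hole (each hole within 3 mm of its dowel's axis), the halves shut to within 1.5 mm, the cap level to within 2 degrees, the bush pressed in more than 3.5 mm, and the robot still holding the cap (contact over 2 N) (all of step 2); the arm keeps its last pose, push and grip.
It fails at once if the smaller cap is disturbed (moved more than 20 mm) (distance of small_cap_mid from where it was at the start of the episode above 0.02 m).
It also fails if it takes over 45 s, if anything falls off the work surface, if the arm or the gripper's body presses on something with over 40 N, if the wrist force passes 120 N, or if a joint passes its speed limit or range.

### The arm

A 6-joint arm with a two-finger parallel gripper is mounted at the origin on the work surface. World frame = base frame: x ahead of the robot, y to its left, z up, the work surface at z = 0. Lengths are in m, angles in rad, forces in N, time in s.
With the tool pointing down it reaches from about 0.35 to 0.975 m from the base axis. Payload 4.9 kg.
Tool frame: the origin (TCP) lies on the centre line of the jaws, within the pads' length; the fingertips stand 17 mm ahead of it and the grasp point (between the pads) lies 2 mm behind it (ctrl.tcp_to_tips is the x of the fingertips in the tool frame, in m); x points along the fingers, z is the direction in which the jaws open and shut, and the axes are right-handed (so a half turn about x gives the same grasp; the last joint's range is limited). The gripper opens to 85 mm and grips with 20 to 120 N. Pads are 22 mm wide; open, the fingers measure 114 mm over their backs; the gripper's body (76 mm by 85 mm) begins 54 mm behind the grasp point. The pads swing forward as they close: fully open they stand 13 mm farther back than shut.
Start: joints at [-1.407, 0.053, 1.613, -0, 1.476, -0.119], TCP at [0.174, -0.6, 0.248] pointing down, gripper open.
Joint ranges: [-3.01, 3.01], [-1.01, 2.22], [0.06, 2.58], [-1.02, 4.17], [0.09, 2.62], [-3.14, 3.14]. Speed limits (rad/s): [2.57, 2.57, 3.14, 3.14, 3.14, 3.14].

### API

Orientations are given as a rotation vector (axis times angle).
In Python, from station import ctrl, cams, finder gives the robot as it stands.
- The arm moves only by the tool step_arm, never from a script. Its argument "moves" is a list of rows, each a list of 3 entries, a list of its own where there are three numbers: the shift along the tool's x, y, z in cm, then the turn, a rotation vector about the tool's x, y, z in degrees, then the opening, from 0 (shut) to 1 (fully open). A call has exactly 10 rows; each row is the pose to reach, as a shift and turn from the pose measured when the call began, along the tool's axes at that moment; what a row does not reach only later rows make up. A row lasts 1/12 s, in which the tool goes at most 41.7 mm and 7.16 degrees, less where a joint would pass 70% of its speed; a pose out of reach is approached as far as the arm can. A call with a gripper value outside its range is refused whole. The fingers move at their own pace and stop on an object; "grip_force" is the grip in N (left out, the last holds). Time passes only in rows, so rows that repeat a pose let the fingers close, or fill a call up. It gives the time, the measured TCP pose, the force and the opening at its end, in the units of the state.
- ctrl.get_obs(): the state, without advancing time (a new reading comes with each control period).
- cams.get_image(name): name is "scene" or "top" or "wrist"; returns a dict with "pixels" (420x560x3 uint8, blue, green, red), "fx", "fy", "cx", "cy" (pixels), "position" and "attitude" of the camera in the world. Camera axes: x right, y up, looking along -z (the intrinsics and any distortion apply to the point x, -y, -z); pixel columns grow to the right and rows downward; lengths in m; the calibration is good to about 2 mm. A picture is of the moment at which its call begins. There is no depth.
- ctrl.finish_job(): hands the job in, once; it reports no verdict.
Trained networks look in the newest picture that a camera, given by its name, has taken for a name from the list of things; names that differ only in an ending like _2 or _b are one class to them, and where a whole thing is asked for, a point or a joint stands for the part that bears it (a point fixed in the world has none). Each returns a list of dicts, best first, with "conf" (0 to 1); they miss things now and then, are a little off and sometimes report something else, mostly with a low value. They report only what shows in the picture. A call takes as long as a camera call. They do not tell look-alikes from the thing itself.
- finder.find_in(camera, name): "at" ([column, row] in pixels, amid what is visible of it).
- finder.regions_of(camera, name): "region" (420x560 bool, what is visible of it) and "at" ([column, row] in pixels, amid what is visible of it).
- finder.tip_of(camera, name): "at" ([column, row] in pixels: a listed point, or the origin of a listed thing).
The state is a dict: "t": time; "q": joint angles; "dq": joint speeds; "effort": joint torques, N m; "tool_pos": TCP position; "tool_rot": TCP orientation; "contact_force": force on the tool from outside, world axes, zero at the start; "wrist_torque": the same for the moment, N m; "opening": finger opening in m.
Only numpy, scipy, OpenCV 4.12 (cv2) and the standard library are available. Lean on these libraries where they do the work, as an engineer would, in place of code of your own. Each camera call takes 0.05 s, during which the arm holds its last target. There are 200 camera calls.

## Working session

There is one attempt and no reset: what is moved stays moved. The work goes in short steps, Python scripts to look and compute and a tool call to move; the robot and the scene stay as the last step left them, time stands still between calls to the robot, and variables do not carry over. Pictures are saved under pics/ and viewed, on a budget of 10 in all, crops included, one or two more only if the job needs it, and the job is handed in when it is done.

Besides the shell and the picture viewer there is one more tool, called after "Call:" as name(argument=value, ...) on one line, values as JSON. step_arm: Moves the arm, as the interface text tells. Its arguments: {"type":"object","properties":{"moves":{"type":"array"},"grip_force":{"type":"number"}},"required":["moves"]}

```bash
ls; mkdir -p pics; python3 - <<'E'
from station import ctrl,cams,finder
import cv2,numpy as np
o=ctrl.get_obs(); print(o)
ims=[]
for c in ["scene","top"]:
    im=cams.get_image(c); ims.append(im["pixels"])
    print(c,{k:np.round(im[k],4).tolist() for k in im if k!="pixels"})
    for n in ["base","cap_mid","small_cap_mid"]:
        print(n,[(np.round(d["at"]).tolist(),round(d["conf"],2)) for d in finder.find_in(c,n)])
    for n in ["base_big","base_small","cap_mid","cap_big","cap_small","small_cap_mid"]:
        print("tip",n,[(np.round(d["at"],1).tolist(),round(d["conf"],2)) for d in finder.tip_of(c,n)])
    cv2.imwrite(f"pics/{c}0.png",im["pixels"])
E
```

```text
pics
{'t': 0.0, 'q': array([-1.40698413e+00,  5.33479762e-02,  1.61431607e+00, -2.54941783e-05,
        1.47599556e+00, -1.18994073e-01]), 'dq': array([-0.00109127, -0.00122737,  0.00100286,  0.00143082, -0.00171836,
        0.0005979 ]), 'effort': array([-1.80806852e-03, -3.93682086e+01, -3.70176744e+01, -2.79181168e-04,
        6.88008178e-03,  1.15631698e-05]), 'tool_pos': array([ 0.17430665, -0.59957995,  0.24705531]), 'tool_rot': array([ 0.99977887,  1.33136611, -0.99743352]), 'contact_force': array([ 0.54486819, -0.42185269,  0.16803806]), 'wrist_torque': array([-0.01221587,  0.00629798, -0.00307216]), 'opening': 0.08564733720685819}
scene {'fx': 422.7353, 'fy': 422.7353, 'cx': 270.6092, 'cy': 208.3853, 'position': [0.9481, 0.3692, 0.6848], 'attitude': [0.3853, 0.8359, 2.1489]}
base [([203.0, 142.0], 0.94), ([154.0, 179.0], 0.62)]
cap_mid [([286.0, 191.0], 0.95), ([252.0, 239.0], 0.84)]
small_cap_mid [([383.0, 299.0], 0.7), ([250.0, 238.0], 0.49)]
tip base_big [([219.7, 132.8], 0.89), ([171.9, 173.5], 0.82)]
tip base_small [([183.5, 124.8], 0.66), ([136.6, 162.4], 0.64)]
tip ca
[... 193 characters left out ...]
id [([382.7, 297.3], 0.9)]
top {'fx': 417.9726, 'fy': 417.9726, 'cx': 282.1092, 'cy': 208.2688, 'position': [0.3225, 0.0094, 1.0041], 'attitude': [0.1679, -0.1811, -1.6767]}
base [([390.0, 179.0], 0.98)]
cap_mid [([276.0, 198.0], 0.96), ([300.0, 257.0], 0.84)]
small_cap_mid [([168.0, 230.0], 0.59), ([278.0, 195.0], 0.45)]
tip base_big [([396.1, 247.8], 0.77), ([376.2, 175.5], 0.59), ([261.5, 203.2], 0.48)]
tip base_small [([432.7, 233.7], 0.96), ([410.0, 164.5], 0.71)]
tip cap_mid [([281.6, 197.2], 0.81), ([299.1, 256.7], 0.71)]
tip cap_big [([312.3, 248.3], 0.89), ([263.1, 205.8], 0.86)]
tip cap_small [([282.6, 276.9], 0.8), ([295.7, 190.0], 0.75)]
tip small_cap_mid [([166.5, 231.0], 0.66)]
```

View pics/scene0.png

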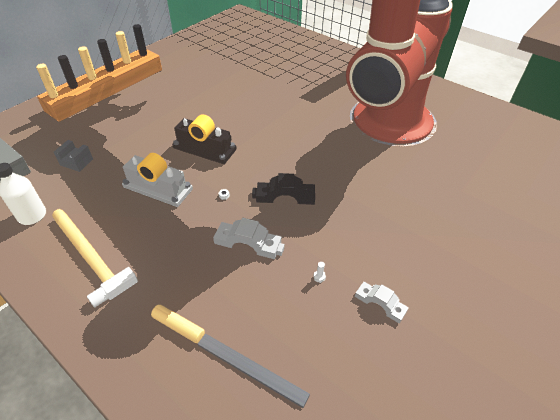

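View pics/top0.png

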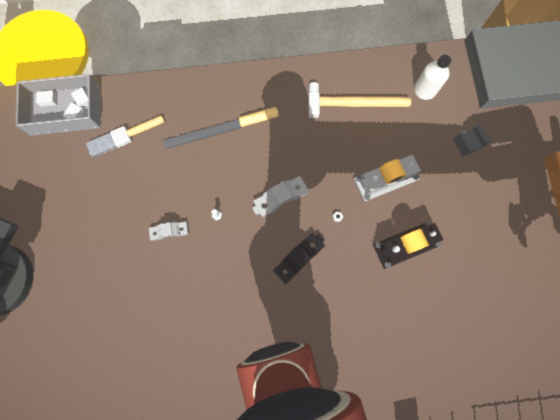

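Candidates: the caps are grey (scene 250,238 / top 280,197), black (286,190 / 299,256) and small grey (382,298 / 168,230). The bases are grey (155,180 / 388,178) and black (203,140 / 408,243). The large grey cap with a lug and the grey base fit the description. I'll fit their poses and confirm them in one crop.

```bash
cat > h.py <<'E'
import numpy as np, cv2
from scipy.spatial.transform import Rotation as R
from scipy.optimize import least_squares
from station import ctrl,cams,finder
def proj(im,P):
    p=(np.atleast_2d(P)-im["position"])@R.from_rotvec(im["attitude"]).as_matrix()
    return np.c_[im["cx"]+im["fx"]*p[:,0]/-p[:,2], im["cy"]-im["fy"]*p[:,1]/-p[:,2]]
def local(v,z):  # pose v=(x,y,yaw) with local pts z-offset included
    c,s=np.cos(v[2]),np.sin(v[2])
    return lambda L:np.atleast_2d(L)@np.array([[c,s,0],[-s,c,0],[0,0,1]])+[v[0],v[1],z]
def near(cam,name,guess,r=25):
    c=[d["at"] for d in finder.tip_of(cam,name) if np.hypot(*(np.array(d["at"])-guess))<r]
    return c[0] if c else None
def fit(obs,v0,z):  # obs: (im,pixel,localpoint)
    f=lambda v:np.concatenate([(proj(im,local(v,z)(L))[0]-px) for im,px,L in obs])
    s=least_squares(f,v0,loss="soft_l1"); return s.x,f(s.x).reshape(-1,2)
CAP=dict(cap_big=[0,.046,0],cap_small=[0,-.046,0],cap_mid=[0,0,.0255])
BASE=dict(base_big=[0,.046,.06],base_small=[0,-.046,.06])
E
python3 - <<'E'
from h import *
S=cams.get_image("scene");T=cams.get_image("top")
cap=[(T,[263.1,205.8],CAP["cap_big"]),(T,[295.7,190],CAP["cap_small"]),(T,[281.6,197.2],CAP["cap_mid"]),
(S,[265.9,248.3],CAP["cap_big"]),(S,[227.8,238.6],CAP["cap_small"]),(S,[248.7,236.3],CAP["cap_mid"])]
bs=[(T,[376.2,175.5],BASE["base_big"]),(T,[410,164.5],BASE["base_small"]),(S,[171.9,173.5],BASE["base_big"]),(S,[136.6,162.4],BASE["base_small"])]
for o,v0,n in((cap,[.35,0,1.2],"cap"),(bs,[.4,-.25,1.2],"base")):
    v,r=fit(o,v0,0); print(n,v,np.degrees(v[2]),r.round(1).tolist())
    for im in(S,T):
        im["pixels"]=im["pixels"].copy()
        Ls=[[0,.046,.0],[0,-.046,.0],[0,0,.0255],[0,.065,.02],[.022,.0,.051],[-.022,0,.051]] if n=="cap" else [[0,.046,.078],[0,-.046,.078],[0,.07,.06],[0,0,.09]]
        for k,p in enumerate(proj(im,local(v,0)(Ls))): cv2.circle(im["pixels"],tuple(int(round(a*4)) for a in p),4,[(0,0,255),(255,0,0),(0,255,0),(0,255,255),(255,0,255),(255,0,255)][k],-1,cv2.LINE_AA,2)
a=cv2.resize(S["pixels"][130:270,110:300],(800,590),interpolation=3)[:, :]
b=cv2.resize(T["pixels"][140:280,240:440],(800,560),interpolation=3)
cv2.imwrite("pics/crop1.png",cv2.resize(np.vstack([a,b]),(800*520//1000,598)) if 0 else np.hstack([cv2.resize(a,(400,295)),cv2.resize(b,(400,295))]))
o=ctrl.get_obs();M=R.from_rotvec(o["tool_rot"]).as_matrix();print(M.round(3))
E
```

```text
cap [ 0.57271074 -0.00933391  0.38048416] 21.800136377359205 [[0.4, 0.3], [0.5, -1.0], [-1.8, -2.3], [4.2, 0.5], [0.2, -1.1], [-0.4, -1.1]]
base [ 0.58811976 -0.27811571  0.28955481] 16.590268358702094 [[-1.5, 4.3], [-0.2, 0.6], [-1.5, 0.0], [-1.3, -0.2]]
[[-0.     0.96   0.279]
 [ 0.     0.279 -0.96 ]
 [-1.    -0.    -0.   ]]
```

View pics/crop1.png

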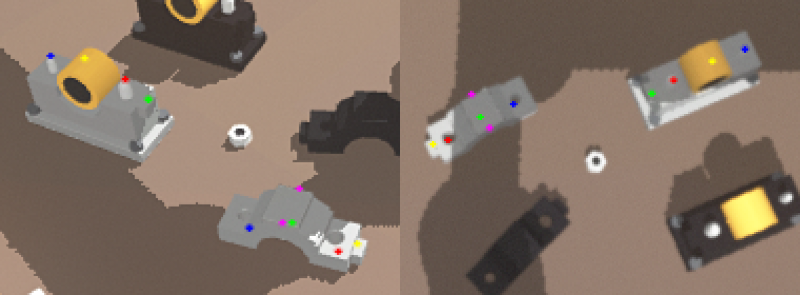

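The crop shows the grey cap with its lug at the red (big) end and the grey base with its lug at the left (green), so both fits agree with the picture. I'm moving over the cap.

Call:
step_arm(moves=[[[0, 3, -2.5], [-5, 0, 0], 1], [[0, 6, -5], [-10, 0, 0], 1], [[0, 9, -7.5], [-15, 0, 0], 1], [[0, 12, -10], [-20, 0, 0], 1], [[0, 15, -12.5], [-25, 0, 0], 1], [[0, 18, -15], [-30, 0, 0], 1], [[0, 21, -17.5], [-36, 0, 0], 1], [[0, 24, -20], [-42, 0, 0], 1], [[0, 27.5, -22.5], [-48, 0, 0], 1], [[0, 30.5, -25.5], [-54, 0, 0], 1]])

```text
t: 1.93
tool_pos: [0.3962, -0.2706, 0.2487]
tool_rot: [0.267, 1.553, -0.268]
contact_force: [0.9, 0.1, 0.2]
opening: 0.0854
```

```bash
cat >> h.py <<'E'
def goto(p,yaw,quiet=False): # shift (cm) in tool axes & turn (deg) to reach TCP p, tool x down, tool z at world angle yaw
    o=ctrl.get_obs();M=R.from_rotvec(o["tool_rot"])
    c,s=np.cos(yaw),np.sin(yaw); x=np.array([0,0,-1.]);z=np.array([c,s,0]);y=np.cross(z,x)
    G=R.from_matrix(np.c_[x,y,z])
    print("t",round(o["t"],2),"pos",o["tool_pos"].round(4),"shift cm",(M.inv().apply(np.array(p)-o["tool_pos"])*100).round(2),"turn",np.degrees((M.inv()*G).as_rotvec()).round(2),"F",o["contact_force"].round(1),"op",round(o["opening"],4))
E
python3 -c "
from h import *
goto([.573,-.009,.25],np.radians(21.8));print(ctrl.get_obs()['q'].round(2))"
```

```text
t 1.93 pos [ 0.3962 -0.2706  0.2487] shift cm [-0.13 30.57  7.92] turn [-41.33   0.07   0.05] F [0.9 0.1 0.2] op 0.0854
[-0.75 -0.31  1.94  0.    1.51 -0.41]
```

Call:
step_arm(moves=[[[0, 4, 1], [-5, 0, 0], 1], [[0, 8, 2], [-10, 0, 0], 1], [[0, 12, 3], [-15, 0, 0], 1], [[0, 16, 4], [-20, 0, 0], 1], [[0, 20, 5], [-25, 0, 0], 1], [[0, 24, 6], [-31, 0, 0], 1], [[0, 28, 7], [-37, 0, 0], 1], [[0, 30.5, 8], [-41, 0, 0], 1], [[0, 30.5, 8], [-41, 0, 0], 1], [[0, 30.5, 8], [-41, 0, 0], 1]])

```text
t: 2.77
tool_pos: [0.5739, -0.0087, 0.2485]
tool_rot: [-0.297, 1.55, 0.295]
contact_force: [0.7, -0.4, 0.8]
opening: 0.0856
```

```bash
python3 - <<'E'
from h import *
goto([.573,-.009,.25],np.radians(21.8))
W=cams.get_image("wrist"); print(W["position"],W["attitude"])
P=local([.5727,-.0093,.3805],0)
obs=[]
im=W["pixels"].copy()
for n,L in CAP.items():
    g=proj(W,P(L))[0]; ds=finder.tip_of("wrist",n); print(n,g.round(1),[(np.round(d["at"],1).tolist(),round(d["conf"],2)) for d in ds])
    cv2.circle(im,tuple(int(a) for a in g),3,(0,0,255),-1)
    for d in ds[:1]:
        cv2.circle(im,tuple(int(a) for a in d["at"]),3,(0,255,0),-1)
        if np.hypot(*(d["at"]-g))<60: obs.append((W,d["at"],L))
v,r=fit(obs,[.5727,-.0093,.3805],0);print(v,np.degrees(v[2]),r.round(1).tolist())
cv2.imwrite("pics/w1.png",im)
E
```

```text
t 2.77 pos [ 0.5739 -0.0087  0.2485] shift cm [-0.15  0.01 -0.1 ] turn [-0.21  0.01  0.07] F [ 0.7 -0.4  0.8] op 0.0856
[0.54352781 0.06821039 0.37515184] [-0.32785258 -0.06377969  0.3731948 ]
cap_big [277.5 129.4] [([155.5, 183.3], 0.76), ([275.2, 134.1], 0.56)]
cap_small [277.9 206.4] [([125.2, 104.5], 0.92), ([278.6, 211.5], 0.85)]
cap_mid [277.6 174.4] [([134.8, 150.7], 0.93), ([276.0, 177.9], 0.62)]Traceback (most recent call last):
  File "<stdin>", line 13, in <module>
  File "h.py", line 16, in fit
    s=least_squares(f,v0,loss="soft_l1"); return s.x,f(s.x).reshape(-1,2)
    return func(*args, **kwargs)
    vector_fun = VectorFunction(
        fun_wrapped,
    ...<6 lines>...
        workers=workers
    )
    self._update_fun()
    ~~~~~~~~~~~~~~~~^^
    self.f = self.fun_wrapped(xp_copy(self.x))
             ~~~~~~~~~~~~~~~~^^^^^^^^^^^^^^^^^
    return np.atleast_1d(self.fun(x))
                         ~~~~~~~~^^^
    return self.f(x, *self.args, **self.kwargs)
           ~~~~~~^^^^^^^^^^^^^^^^^^^^^^^^^^^^^^
  File "h.py", line 15, in <lambda>
    f=lambda v:np.concatenate([(proj(im,local(v,z)(L))[0]-px) for im,px,L in obs])
               ~~~~~~~~~~~~~~^^^^^^^^^^^^^^^^^^^^^^^^^^^^^^^^^^^^^^^^^^^^^^^^^^^^^
ValueError: need at least one array to concatenate
```

```bash
cat >> h.py <<'E'
def refine(cam,v0,z,pts,r=40,save=None):
    im=cams.get_image(cam);P=local(v0,z);obs=[]
    for n,L in pts.items():
        g=proj(im,P(L))[0]
        c=[np.array(d["at"]) for d in finder.tip_of(cam,n) if np.hypot(*(np.array(d["at"])-g))<r]
        if c: obs.append((im,min(c,key=lambda a:np.hypot(*(a-g))),L))
    v,res=fit(obs,v0,z); print(cam,len(obs),"v",v.round(4),"yaw",np.degrees(v[2]).round(2),"res",res.round(1).tolist())
    return im,v
def draw(im,v,z,Ls,file,crop=None,k=1):
    a=cv2.resize(im["pixels"],None,fx=k,fy=k,interpolation=cv2.INTER_CUBIC)
    for L in Ls:
        cv2.polylines(a,[np.round((proj(im,local(v,z)(L))+.5)*k-.5).astype(int)],False,(0,0,255),1,cv2.LINE_AA)
    if crop: a=a[crop[1]*k:crop[3]*k,crop[0]*k:crop[2]*k]
    cv2.imwrite(file,a)
def ring(x,y,z,r): t=np.linspace(0,2*np.pi,25); return np.c_[x+r*np.cos(t),y+r*np.sin(t),0*t+z]
def rect(a,b,c,d,z): return np.array([[a,c,z],[b,c,z],[b,d,z],[a,d,z],[a,c,z]])
CAPW=[rect(-.022,.022,-.018,.018,.051),ring(0,.046,.02,.008),ring(0,-.046,.02,.006),rect(-.022,.022,-.065,.065,0)]
BASEW=[ring(0,.046,.06,.007),ring(0,-.046,.06,.005),rect(-.022,.022,-.065,.065,.06),ring(0,.046,.078,.003),ring(0,-.046,.078,.003)]
E
python3 - <<'E'
from h import *
im,v=refine("wrist",[.5727,-.0093,.3805],0,CAP)
draw(im,v,0,CAPW,"pics/w1.png",(140,50,400,270),3)
E
```

```text
wrist 3 v [ 0.5751 -0.0144  0.4257] yaw 24.39 res [[0.3, -0.4], [0.3, -0.5], [-0.6, 1.2]]
```

View pics/w1.png

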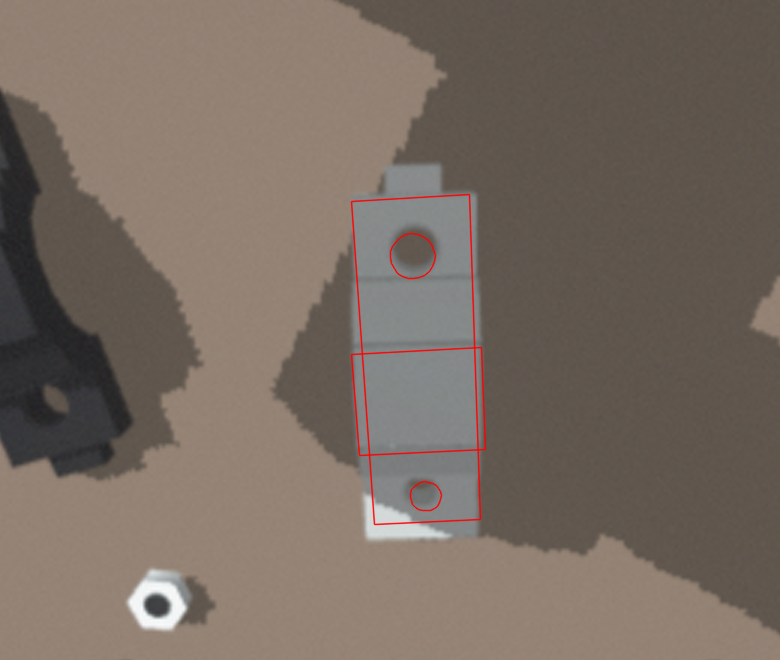

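Wrist view: the large grey cap stands upright in the picture at crop (415,360), with its big hole at (413,249) and small hole at (424,492). The network's yaw is about 3° off, so I'm refitting on corners picked by hand.

```bash
python3 - <<'E'
from h import *
im=cams.get_image("wrist")
pk=[((277.7,133),(0,.046,.02)),((281.3,214),(0,-.046,.02)),((257.2,165),(-.022,.018,.051)),((300.3,164.7),(.022,.018,.051)),((259.3,200),(-.022,-.018,.051)),((300.3,199.3),(.022,-.018,.051)),((257.3,114.7),(-.022,.065,.02)),((298.7,114.3),(.022,.065,.02)),((261.7,229.7),(-.022,-.065,.02)),((300,229),(.022,-.065,.02))]
v,r=fit([(im,np.array(p),L) for p,L in pk],[.575,-.014,.38],0);print(v,np.degrees(v[2]),r.round(1).tolist())
# grasp: grasp point (2mm behind TCP) at crown; tips at TCP-17mm
goto([v[0],v[1],.055],v[2])
M=R.from_rotvec(ctrl.get_obs()["tool_rot"]).inv();C=R.from_rotvec(im["attitude"])
print("cam in tool",M.apply(im["position"]-ctrl.get_obs()["tool_pos"]).round(4),(M*C).as_rotvec())
E
```

```text
[ 0.574918   -0.01279559  0.39900474] 22.861287889189292 [[0.6, 0.5], [-0.9, -0.2], [0.1, 0.7], [0.4, -0.1], [-0.4, -0.5], [0.5, -0.8], [-0.3, 1.1], [-0.1, 0.3], [0.5, -0.4], [-0.7, -0.7]]
t 3.22 pos [ 0.5733 -0.0105  0.2488] shift cm [19.38 -0.24  0.05] turn [-1.46  0.06  0.08] F [-0.1  0.6 -0.6] op 0.0853
cam in tool [-0.1268  0.0824 -0.    ] [-0.25941036 -1.55630447 -0.26004423]
```

Call:
step_arm(moves=[[[3, -0.2, 0], [-1.5, 0, 0], 1], [[6, -0.2, 0], [-1.5, 0, 0], 1], [[9.5, -0.2, 0], [-1.5, 0, 0], 1], [[13, -0.2, 0], [-1.5, 0, 0], 1], [[16.5, -0.2, 0], [-1.5, 0, 0], 1], [[19, -0.2, 0], [-1.5, 0, 0], 1], [[20.5, -0.2, 0], [-1.5, 0, 0], 1], [[21, -0.2, 0], [-1.5, 0, 0], 1], [[21, -0.2, 0], [-1.5, 0, 0], 0.8], [[21, -0.2, 0], [-1.5, 0, 0], 0.3]], grip_force=80)

```text
t: 4.05
tool_pos: [0.575, -0.0128, 0.0398]
tool_rot: [-0.314, 1.546, 0.312]
contact_force: [-0.3, 0.0, 0.5]
opening: 0.0639
```

Call:
step_arm(moves=[[[0, 0, 0], [0, 0, 0], 0.3], [[0, 0, 0], [0, 0, 0], 0.3], [[0, 0, 0], [0, 0, 0], 0.3], [[0, 0, 0], [0, 0, 0], 0.3], [[0, 0, 0], [0, 0, 0], 0.3], [[0, 0, 0], [0, 0, 0], 0.3], [[0, 0, 0], [0, 0, 0], 0.3], [[0, 0, 0], [0, 0, 0], 0.3], [[0, 0, 0], [0, 0, 0], 0.3], [[0, 0, 0], [0, 0, 0], 0.3]])

```text
t: 4.88
tool_pos: [0.5769, -0.0133, 0.0425]
tool_rot: [-0.316, 1.542, 0.31]
contact_force: [-0.6, -0.8, 5.9]
opening: 0.0425
```

Call:
step_arm(moves=[[[-2, 0, 0], [0, 0, 0], 0.3], [[-4, 0, 0], [0, 0, 0], 0.3], [[-7, 0, 0], [0, 0, 0], 0.3], [[-10, 0, 0], [0, 0, 0], 0.3], [[-13, -1, 0], [0, 0, 0], 0.3], [[-14, -4, -1], [1, 0, 0], 0.3], [[-14, -7, -2], [2, 0, 0], 0.3], [[-14, -10, -3], [3, 0, 0], 0.3], [[-14, -13, -4], [4, 0, 0], 0.3], [[-14, -16, -5], [5, 0, 0], 0.3]])

```text
t: 5.72
tool_pos: [0.5914, -0.1808, 0.182]
tool_rot: [-0.246, 1.551, 0.243]
contact_force: [0.7, 0.7, -4.2]
opening: 0.0424
```

```bash
python3 -c "
from h import *
goto([.625,-.403,.182],np.radians(16.6))"
```

```text
t 5.72 pos [ 0.5914 -0.1808  0.182 ] shift cm [  0.05 -22.18  -3.61] turn [1.25 0.29 0.17] F [ 0.7  0.7 -4.2] op 0.0424
```

Call:
step_arm(moves=[[[0, -3, -0.5], [1.2, 0, 0], 0.3], [[0, -6, -1], [1.2, 0, 0], 0.3], [[0, -9, -1.5], [1.2, 0, 0], 0.3], [[0, -12, -2], [1.2, 0, 0], 0.3], [[0, -15, -2.5], [1.2, 0, 0], 0.3], [[0, -18, -3], [1.2, 0, 0], 0.3], [[0, -20, -3.3], [1.2, 0, 0], 0.3], [[0, -22, -3.6], [1.2, 0, 0], 0.3], [[0, -22, -3.6], [1.2, 0, 0], 0.3], [[0, -22, -3.6], [1.2, 0, 0], 0.3]])

```text
t: 6.55
tool_pos: [0.6238, -0.4016, 0.1808]
tool_rot: [-0.227, 1.555, 0.227]
contact_force: [0.8, 0.3, -5.3]
opening: 0.0426
```

```bash
python3 - <<'E'
from h import *
im,v=refine("wrist",[.588,-.278,.29],0,BASE,60)
S,v2=refine("scene",[.588,-.278,.29],0,BASE,20)
T,v3=refine("top",[.588,-.278,.29],0,BASE,20)
goto([.625,-.403,.182],np.radians(16.6))
draw(im,v,0,BASEW,"pics/w2.png")
E
```

```text
Traceback (most recent call last):
  File "h.py", line 30, in refine
    v,res=fit(obs,v0,z); print(cam,len(obs),"v",v.round(4),"yaw",np.degrees(v[2]).round(2),"res",res.round(1).tolist())
          ~~~^^^^^^^^^^
  File "h.py", line 16, in fit
    s=least_squares(f,v0,loss="soft_l1"); return s.x,f(s.x).reshape(-1,2)
  File "h.py", line 15, in <lambda>
    f=lambda v:np.concatenate([(proj(im,local(v,z)(L))[0]-px) for im,px,L in obs])
               ~~~~~~~~~~~~~~^^^^^^^^^^^^^^^^^^^^^^^^^^^^^^^^^^^^^^^^^^^^^^^^^^^^^
ValueError: need at least one array to concatenate
```

```bash
python3 - <<'E'
from h import *
im=cams.get_image("wrist")
for n in BASE: print(n,[(np.round(d["at"],1).tolist(),round(d["conf"],2)) for d in finder.tip_of("wrist",n)])
draw(im,[.588,-.278,.29],0,BASEW,"pics/w2.png",(160,0,420,200),3)
E
```

```text
base_big []
base_small [([281.7, 101.0], 0.63), ([42.4, 54.4], 0.62)]
```

View pics/w2.png

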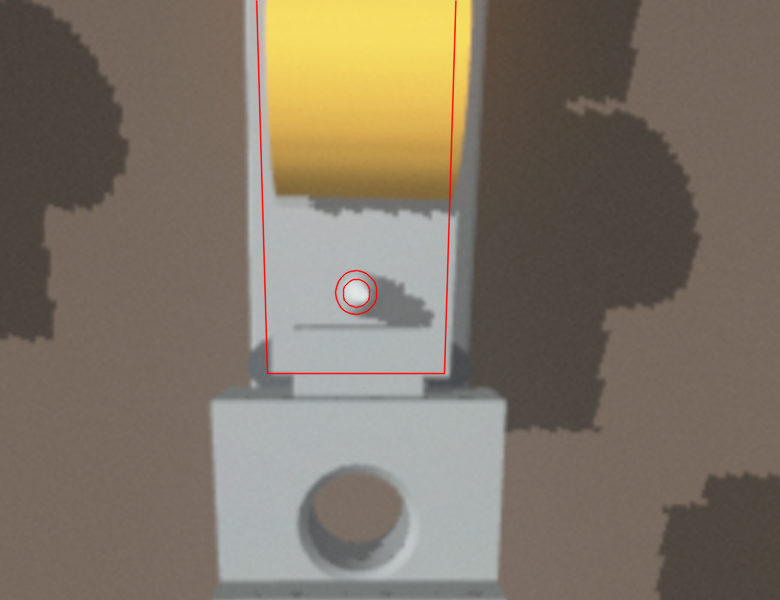

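The wrist view shows the predicted wireframe landing on the thin dowel at crop (356,292). The held cap's big hole is at (358,520), and the cap looks square in the jaws. I'm backing up to see both dowels.

Call:
step_arm(moves=[[[-1, -2, 0], [0, 0, 0], 0.3], [[-3, -4, 0], [0, 0, 0], 0.3], [[-5, -6, 0], [0, 0, 0], 0.3], [[-6, -7, 0], [0, 0, 0], 0.3], [[-6, -7, 0], [0, 0, 0], 0.3], [[-6, -7, 0], [0, 0, 0], 0.3], [[-6, -7, 0], [0, 0, 0], 0.3], [[-6, -7, 0], [0, 0, 0], 0.3], [[-6, -7, 0], [0, 0, 0], 0.3], [[-6, -7, 0], [0, 0, 0], 0.3]])

```text
t: 7.68
tool_pos: [0.6441, -0.4661, 0.2413]
tool_rot: [-0.229, 1.555, 0.229]
contact_force: [0.4, -0.1, -4.4]
opening: 0.0425
```

```bash
python3 - <<'E'
from h import *
im=cams.get_image("wrist")
for n in [*BASE,"cap_big"]: print(n,[(np.round(d["at"],1).tolist(),round(d["conf"],2)) for d in finder.tip_of("wrist",n)])
print(proj(im,local([.588,-.278,.29],0)([*BASE.values()])))
goto([.643,-.468,.242],np.radians(16.6))
draw(im,[.588,-.278,.29],0,BASEW,"pics/w3.png",(160,0,420,200),3)
E
```

```text
base_big []
base_small [([282.5, 10.1], 0.8)]
cap_big [([279.6, 166.5], 0.84)]
[[ 278.43435973 -133.88044826]
 [ 278.26166511    8.85562519]]
t 7.88 pos [ 0.6444 -0.4669  0.2424] shift cm [ 0.04 -0.07 -0.16] turn [0.13 0.28 0.13] F [-0.5  1.1 -4.2] op 0.0427
```

View pics/w3.png

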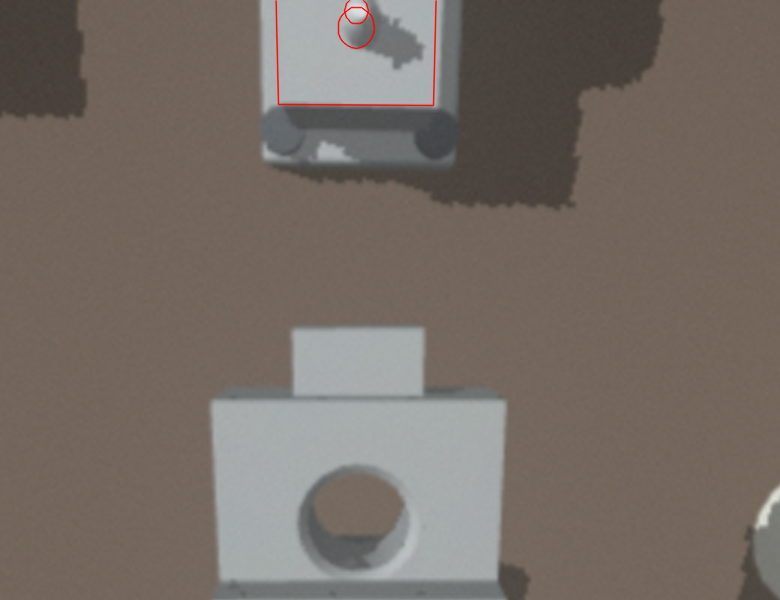

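Call:
step_arm(moves=[[[0.5, 2, 0], [0, 0, 0], 0.3], [[1, 4, -0.1], [0, 0.2, 0], 0.3], [[2, 7, -0.1], [0, 0.2, 0], 0.3], [[3, 10, -0.1], [0, 0.2, 0], 0.3], [[4, 13, -0.1], [0, 0.2, 0], 0.3], [[5, 15, -0.1], [0, 0.2, 0], 0.3], [[6, 16, -0.1], [0, 0.2, 0], 0.3], [[6, 16, -0.1], [0, 0.2, 0], 0.3], [[6, 16, -0.1], [0, 0.2, 0], 0.3], [[6, 16, -0.1], [0, 0.2, 0], 0.3]])

```text
t: 8.72
tool_pos: [0.5983, -0.3151, 0.1833]
tool_rot: [-0.232, 1.556, 0.226]
contact_force: [-0.5, -0.0, -5.1]
opening: 0.0426
```

```bash
python3 - <<'E'
from h import *
im=cams.get_image("wrist")
for n in [*BASE,"cap_big"]: print(n,[(np.round(d["at"],1).tolist(),round(d["conf"],2)) for d in finder.tip_of("wrist",n)])
print(proj(im,local([.588,-.278,.29],0)([*BASE.values()])))
goto([.5995,-.3163,.182],.29)
draw(im,[.588,-.278,.29],0,BASEW,"pics/w4.png",(160,0,420,200),3)
# cap in hand: x,y,yaw,z
pk=[((279.3,173.7),(0,.046,.02)),((230.7,133.7),(-.022,.065,.02)),((328.3,133.7),(.022,.065,.02))]
o=ctrl.get_obs();p=o["tool_pos"]
f=lambda v:np.concatenate([proj(im,local(v[:3],v[3])(L))[0]-q for q,L in pk])
s=least_squares(f,[p[0],p[1],.29,p[2]-.041]);v=s.x
M=R.from_rotvec(o["tool_rot"]).inv()
print("cap in tool",M.apply([v[0]-p[0],v[1]-p[1],v[3]-p[2]]).round(4),"yaw",v[2],s.fun.round(1),"toolz yaw",np.arctan2(*R.from_rotvec(o["tool_rot"]).as_matrix()[[1,0],2]))
E
```

```text
base_big [([283.2, 92.0], 0.81), ([44.8, 54.1], 0.59)]
base_small [([72.8, 177.5], 0.97)]
cap_big [([278.9, 166.2], 0.8)]
[[279.45191661  91.81750408]
 [279.2603363  211.05152034]]
t 8.92 pos [ 0.5982 -0.3152  0.1831] shift cm [ 0.11 -0.14  0.09] turn [0.06 0.15 0.21] F [ 0.5  0.1 -4.7] op 0.0423
cap in tool [0.0433 0.0014 0.0004] yaw 0.2902543798959669 [ 0.1  0.7  0.2 -0.4 -0.3 -0.3] toolz yaw 0.29097174355462374
```

View pics/w4.png

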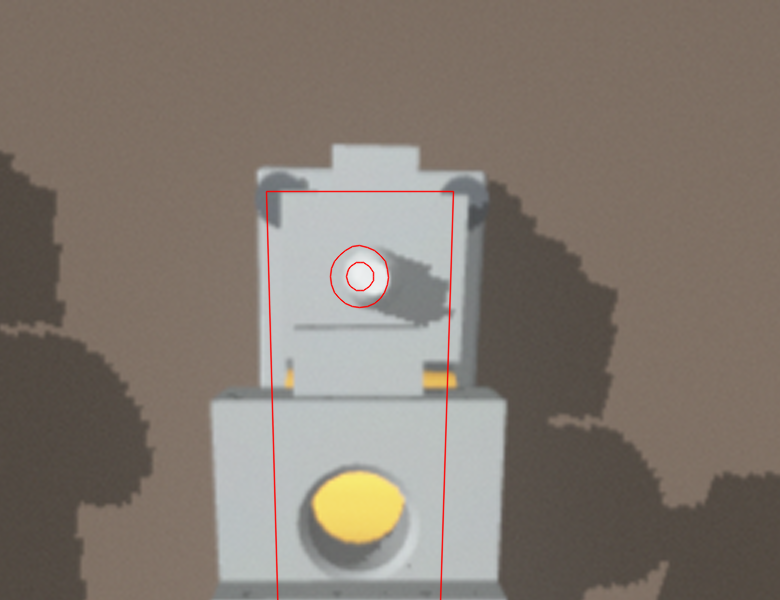

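```bash
python3 - <<'E'
from h import *
im=cams.get_image("wrist"); print(im["cx"],im["cy"],im["fx"])
np.save("w4.npy",im["pixels"])
a=im["pixels"][40:130,235:335].astype(float); a=np.clip((a-90)*255/140,0,255).astype(np.uint8)
cv2.imwrite("pics/w5.png",cv2.resize(a,(800,720)[:2],interpolation=cv2.INTER_CUBIC)[:600])
E
```

```text
279.307549091985 206.79095277349444 324.5184291308521
```

View pics/w5.png

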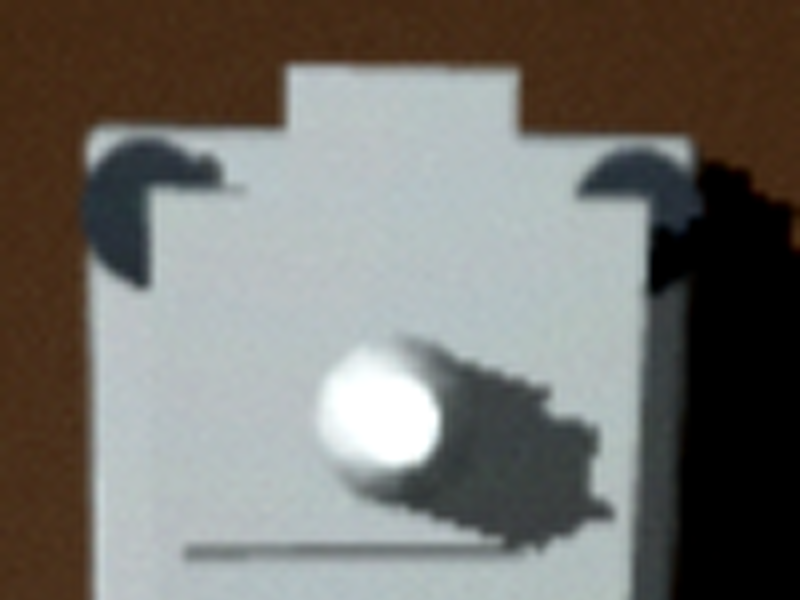

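Enlarged view: the parting-face corners are at (150,187) and (648,197) in the 8x crop, and the dowel top is near (386,412). The base is therefore rotated about 1.2° from the prediction, with the big end slightly to +x. I'm refitting with those points and the thin-dowel fix.

```bash
python3 - <<'E'
from h import *
im=cams.get_image("wrist")
pk=[((253.8,63.4),(-.022,.065,.06)),((316,64.6),(.022,.065,.06)),((283.2,91.5),(0,.046,.078))]
sm=local([.588,-.278,.29],0)([0,-.046,.06])[0]
f=lambda v:np.concatenate([proj(im,local(v,0)(L))[0]-q for q,L in pk]+[(local(v,0)([0,-.046,.06])[0]-sm)[:2]*1400])
s=least_squares(f,[.588,-.278,.28]);v=s.x;print(v.round(4),np.degrees(v[2]),s.fun.round(1))
for z in (.06,.14):
    y=np.array([-np.sin(v[2]),np.cos(v[2])]); zz=np.array([np.cos(v[2]),np.sin(v[2])])
    goto([*(v[:2]-.0014*y-.0004*zz),.0433+z],v[2])
E
```

```text
[ 0.5894 -0.2776  0.2602] 14.90731197961049 [-0.5 -0.8 -0.4  0.2  0.8  0.6  0.1  0. ]
t 9.02 pos [ 0.5979 -0.3148  0.1826] shift cm [7.92 3.69 0.18] turn [1.78 0.12 0.17] F [-0.1  0.5 -4. ] op 0.0423
t 9.02 pos [ 0.5979 -0.3148  0.1826] shift cm [-0.08  3.67  0.2 ] turn [1.78 0.12 0.17] F [-0.1  0.5 -4. ] op 0.0423
```

Call:
step_arm(moves=[[[0, 1.5, 0.1], [1, 0, 0], 0.3], [[0, 3, 0.2], [1.8, 0.1, 0.1], 0.3], [[0, 3.7, 0.2], [1.8, 0.1, 0.1], 0.3], [[0, 3.7, 0.2], [1.8, 0.1, 0.1], 0.3], [[1.5, 3.7, 0.2], [1.8, 0.1, 0.1], 0.3], [[3, 3.7, 0.2], [1.8, 0.1, 0.1], 0.3], [[4.5, 3.7, 0.2], [1.8, 0.1, 0.1], 0.3], [[5.2, 3.7, 0.2], [1.8, 0.1, 0.1], 0.3], [[5.2, 3.7, 0.2], [1.8, 0.1, 0.1], 0.3], [[5.2, 3.7, 0.2], [1.8, 0.1, 0.1], 0.3]])

```text
t: 9.85
tool_pos: [0.5887, -0.2788, 0.1287]
tool_rot: [-0.203, 1.563, 0.204]
contact_force: [-0.3, -0.3, -3.9]
opening: 0.0423
```

```bash
python3 - <<'E'
from h import *
im=cams.get_image("wrist"); v=[.5894,-.2776,.2602]
y=np.array([-np.sin(v[2]),np.cos(v[2])]); zz=np.array([np.cos(v[2]),np.sin(v[2])])
goto([*(v[:2]-.0014*y-.0004*zz),.0433+.06],v[2])
draw(im,v,0,[ring(0,.046,.06,.007),ring(0,.046,.078,.003)],"pics/w6.png",(215,90,345,190),6)
E
```

```text
t 9.9 pos [ 0.5894 -0.2791  0.1301] shift cm [ 2.68  0.01 -0.  ] turn [-0.04 -0.    0.06] F [ 0.5  0.5 -4.7] op 0.0424
```

View pics/w6.png

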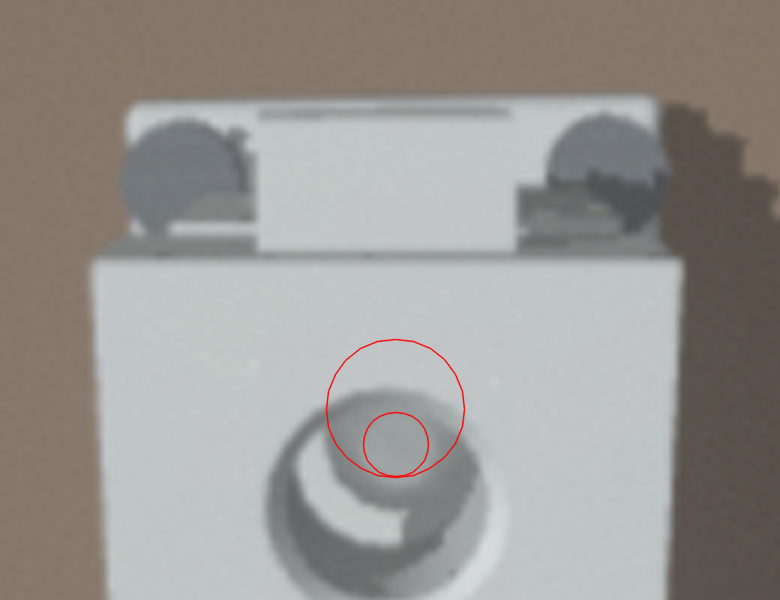

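The nose of the thick dowel shows through the wide hole at about (400,445), close to the prediction. It is about 1 mm to the right of the hole's axis, so I'm shifting by that and descending partway.

Call:
step_arm(moves=[[[0, 0, 0.1], [0, 0, 0], 0.3], [[0.3, 0, 0.1], [0, 0, 0], 0.3], [[0.6, 0, 0.1], [0, 0, 0], 0.3], [[0.9, 0, 0.1], [0, 0, 0], 0.3], [[1.2, 0, 0.1], [0, 0, 0], 0.3], [[1.5, 0, 0.1], [0, 0, 0], 0.3], [[1.7, 0, 0.1], [0, 0, 0], 0.3], [[1.9, 0, 0.1], [0, 0, 0], 0.3], [[1.9, 0, 0.1], [0, 0, 0], 0.3], [[1.9, 0, 0.1], [0, 0, 0], 0.3]])

```text
t: 10.73
tool_pos: [0.5903, -0.2788, 0.111]
tool_rot: [-0.204, 1.561, 0.203]
contact_force: [-0.2, 0.2, -4.3]
opening: 0.0425
```

```bash
python3 - <<'E'
from h import *
v=[.5894,-.2776,.2602]
im=cams.get_image("wrist")
for k in range(1): goto([.5894,-.2791,.1033],v[2]); print(ctrl.get_obs()["wrist_torque"].round(2))
E
```

```text
t 10.78 pos [ 0.5904 -0.2789  0.1112] shift cm [ 0.79  0.01 -0.1 ] turn [-0.04  0.    0.06] F [ 0.3  0.2 -4.7] op 0.0425
[-0.06  0.01  0.02]
```

Call:
step_arm(moves=[[[0.1, 0, 0], [0, 0, 0], 0.3], [[0.2, 0, 0], [0, 0, 0], 0.3], [[0.3, 0, 0], [0, 0, 0], 0.3], [[0.4, 0, 0], [0, 0, 0], 0.3], [[0.5, 0, 0], [0, 0, 0], 0.3], [[0.6, 0, 0], [0, 0, 0], 0.3], [[0.6, 0, 0], [0, 0, 0], 0.3], [[0.6, 0, 0], [0, 0, 0], 0.3], [[0.6, 0, 0], [0, 0, 0], 0.3], [[0.6, 0, 0], [0, 0, 0], 0.3]])

```text
t: 11.62
tool_pos: [0.5907, -0.2791, 0.1061]
tool_rot: [-0.205, 1.56, 0.203]
contact_force: [-3.9, 2.9, 5.1]
opening: 0.0427
```

```bash
python3 - <<'E'
from h import *
im=cams.get_image("wrist")
goto([.5894,-.2791,.1033],.2602); print(ctrl.get_obs()["wrist_torque"].round(2))
E
```

```text
t 11.67 pos [ 0.5907 -0.2791  0.1061] shift cm [ 0.28  0.03 -0.13] turn [-0.04  0.03  0.09] F [-3.2  2.5  5.6] op 0.043
[0.34 0.68 0.07]
```

Call:
step_arm(moves=[[[0, 0.05, -0.05], [0, 0, 0], 0.3], [[0.05, 0.1, -0.1], [0, 0, 0], 0.3], [[0.1, 0.1, -0.1], [0, 0, 0], 0.3], [[0.15, 0.1, -0.1], [0, 0, 0], 0.3], [[0.2, 0.1, -0.1], [0, 0, 0], 0.3], [[0.25, 0.1, -0.1], [0, 0, 0], 0.3], [[0.3, 0.1, -0.1], [0, 0, 0], 0.3], [[0.3, 0.1, -0.1], [0, 0, 0], 0.3], [[0.3, 0.1, -0.1], [0, 0, 0], 0.3], [[0.3, 0.1, -0.1], [0, 0, 0], 0.3]])

```text
t: 12.5
tool_pos: [0.5906, -0.279, 0.1045]
tool_rot: [-0.206, 1.558, 0.201]
contact_force: [-1.3, 0.9, 6.5]
opening: 0.0426
```

```bash
python3 - <<'E'
from h import *
im=cams.get_image("wrist")
goto([.5894,-.2791,.1033],.2602); print(ctrl.get_obs()["wrist_torque"].round(2))
E
```

```text
t 12.55 pos [ 0.5905 -0.279   0.1045] shift cm [ 0.11  0.02 -0.11] turn [-0.04  0.16  0.22] F [-1.1  1.1  7. ] op 0.0426
[ 0.11  0.19 -0.01]
```

Call:
step_arm(moves=[[[0.05, 0.02, -0.05], [0, 0, 0], 0.3], [[0.1, 0.02, -0.05], [0, 0.2, 0.2], 0.3], [[0.15, 0.02, -0.05], [0, 0.2, 0.2], 0.3], [[0.2, 0.02, -0.05], [0, 0.2, 0.2], 0.3], [[0.25, 0.02, -0.05], [0, 0.2, 0.2], 0.3], [[0.3, 0.02, -0.05], [0, 0.2, 0.2], 0.3], [[0.35, 0.02, -0.05], [0, 0.2, 0.2], 0.3], [[0.35, 0.02, -0.05], [0, 0.2, 0.2], 0.3], [[0.35, 0.02, -0.05], [0, 0.2, 0.2], 0.3], [[0.35, 0.02, -0.05], [0, 0.2, 0.2], 0.3]])

```text
t: 13.38
tool_pos: [0.5907, -0.2791, 0.1026]
tool_rot: [-0.205, 1.561, 0.203]
contact_force: [-4.3, 4.7, 10.1]
opening: 0.0427
```

```bash
python3 - <<'E'
from h import *
im=cams.get_image("wrist")
goto([.5894,-.2791,.1033],.2602); print(ctrl.get_obs()["wrist_torque"].round(2))
E
```

```text
t 13.43 pos [ 0.5907 -0.2791  0.1027] shift cm [-0.06  0.03 -0.12] turn [-0.03  0.03  0.07] F [-3.   3.   9.8] op 0.0425
[0.45 0.62 0.05]
```

Call:
step_arm(moves=[[[0.05, 0.05, -0.05], [0, 0, 0], 0.3], [[0.1, 0.1, -0.1], [0, 0, 0], 0.3], [[0.15, 0.1, -0.1], [0, 0, 0], 0.3], [[0.2, 0.1, -0.1], [0, 0, 0], 0.3], [[0.25, 0.1, -0.1], [0, 0, 0], 0.3], [[0.3, 0.1, -0.1], [0, 0, 0], 0.3], [[0.3, 0.1, -0.1], [0, 0, 0], 0.3], [[0.3, 0.1, -0.1], [0, 0, 0], 0.3], [[0.3, 0.1, -0.1], [0, 0, 0], 0.3], [[0.3, 0.1, -0.1], [0, 0, 0], 0.3]])

```text
t: 14.27
tool_pos: [0.5906, -0.279, 0.1025]
tool_rot: [-0.206, 1.558, 0.201]
contact_force: [-3.9, 3.7, 12.4]
opening: 0.0422
```

```bash
python3 - <<'E'
from h import *
im=cams.get_image("wrist")
goto([.5894,-.2791,.1033],.2602); print(ctrl.get_obs()["wrist_torque"].round(2))
S=cams.get_image("scene"); T=cams.get_image("top")
a=cv2.resize(S["pixels"][110:215,90:230],(800,600),interpolation=cv2.INTER_CUBIC); cv2.imwrite("pics/s7.png",a)
E
```

```text
t 14.32 pos [ 0.5906 -0.279   0.1025] shift cm [-0.08  0.02 -0.12] turn [-0.03  0.15  0.2 ] F [-4.   2.  12.5] op 0.0429
[ 0.4   0.73 -0.05]
```

View pics/s7.png

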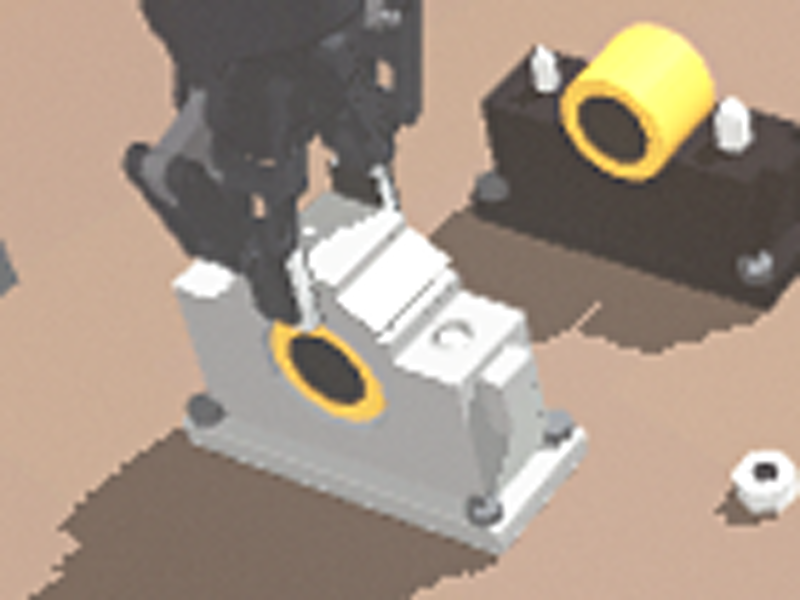

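The scene view shows the cap seated on the grey base, with no gap along the joint at about (430,370) and the lug above the base's lug. z has stopped moving (bottomed). I'm raising the push slightly and easing the side load.

Call:
step_arm(moves=[[[0.3, 0.1, -0.15], [0, 0, 0], 0.3], [[0.35, 0.2, -0.2], [0, 0, 0], 0.3], [[0.4, 0.2, -0.2], [0, 0, 0], 0.3], [[0.45, 0.2, -0.2], [0, 0, 0], 0.3], [[0.45, 0.2, -0.2], [0, 0, 0], 0.3], [[0.45, 0.2, -0.2], [0, 0, 0], 0.3], [[0.45, 0.2, -0.2], [0, 0, 0], 0.3], [[0.45, 0.2, -0.2], [0, 0, 0], 0.3], [[0.45, 0.2, -0.2], [0, 0, 0], 0.3], [[0.45, 0.2, -0.2], [0, 0, 0], 0.3]])

```text
t: 15.25
tool_pos: [0.5905, -0.279, 0.1025]
tool_rot: [-0.209, 1.553, 0.198]
contact_force: [-3.9, 2.3, 15.9]
opening: 0.0426
```

```bash
python3 - <<'E'
from h import *
for k in range(3):
    S=cams.get_image("scene"); goto([.5894,-.2791,.1033],.2602)
W=cams.get_image("wrist"); print(ctrl.get_obs()["wrist_torque"].round(2))
for n in ["cap_mid","cap_big","cap_small"]: 
    for c,im in(("scene",S),("wrist",W)):
        print(n,c,[np.round(d["at"],1).tolist() for d in finder.tip_of(c,n)], "pred shut",proj(im,local([.5894,-.2776,.2602],.06)(CAP[n]))[0].round(1))
a=cv2.resize(S["pixels"][130:215,105:205],(480,408),interpolation=cv2.INTER_CUBIC)
b=cv2.resize(W["pixels"][60:190,215:345],(408,408),interpolation=cv2.INTER_CUBIC)
cv2.imwrite("pics/f8.png",np.hstack([a[:,:390],b]))
E
```

```text
t 15.3 pos [ 0.5905 -0.279   0.1025] shift cm [-0.08  0.02 -0.11] turn [-0.02  0.4   0.47] F [-3.1  1.8 16.1] op 0.0425
t 15.35 pos [ 0.5905 -0.279   0.1026] shift cm [-0.08  0.02 -0.1 ] turn [-0.02  0.4   0.47] F [-3.1  2.1 15.9] op 0.0422
t 15.4 pos [ 0.5905 -0.279   0.1025] shift cm [-0.08  0.02 -0.11] turn [-0.02  0.4   0.47] F [-2.8  1.9 16.1] op 0.0425
[0.39 0.78 0.04]
cap_mid scene [[286.9, 187.7], [149.9, 161.8]] pred shut [149.9 159.3]
cap_mid wrist [[278.1, 268.4]] pred shut [277.  266.2]
cap_big scene [[264.3, 193.4], [167.7, 173.3], [382.3, 299.8]] pred shut [169.8 174.3]
cap_big wrist [[278.8, 166.7]] pred shut [276.7 164.7]
cap_small scene [[303.9, 195.1], [137.3, 166.0]] pred shut [135.4 162.2]
cap_small wrist [] pred shut [277.1 310.8]
```

View pics/f8.png

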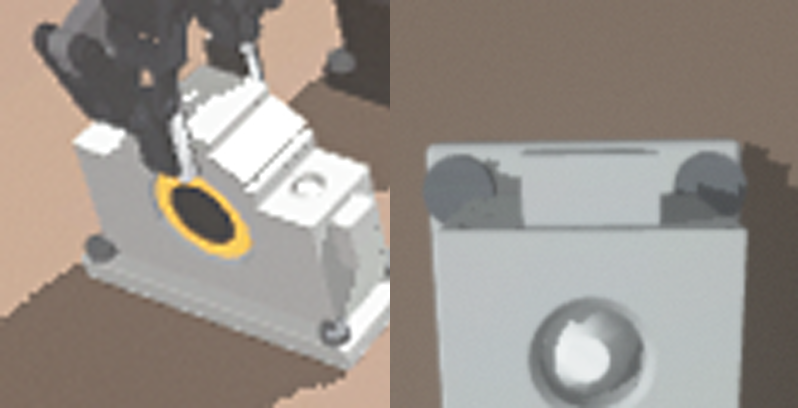

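```bash
python3 -c "
from h import *
ctrl.finish_job(); goto([.59,-.279,.1025],.2602)"
```

```text
the job is handed in; nothing more can be done
the job is handed in; nothing more can be done
```

I fitted the large grey cap onto the grey base, thick dowel in the wide hole, pressed it shut, and handed the job in still gripping and pushing. No verdict came back, so the result is unconfirmed.

**Last checks:**
- **Seating:** TCP height held at 0.1025 m as the push rose from 12 to 16 N, so the cap is down on its stop. The cap came down about 5 mm against the bush, though I did not read the bush travel directly.
- **Images:** the scene and wrist views show no gap at the joint, with the thick dowel inside the wide hole. I did not check the thin dowel in its hole directly.
- **Clock:** hand-in came at 15.4 s of the 45 s allowed. The small cap and the black look-alikes were left alone.

**Disagreements and leftovers:**
- The trained network's points for the cap are 2–4 pixels off the fitted shut pose.
- TCP height is 0.8 mm below my prediction.
- A side load of about 3–4 N and a gripper tilt of about 0.6° remained.

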